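# Close the lunch box with its double lid, then take the outer lid away

### The job

Pick up the double steel lid from the yellow plate by the inner lid's black-tipped centre post, so that outer and inner lid come up together, lower the pair gently onto the open round steel lunch box until the inner lid is fully seated, and only then let go. Next grip the collar of the outer lid and lift that lid alone straight off, leaving the inner lid seated and undisturbed on the box. Finish while still holding the outer lid, roughly level and at rest, at least 10 cm above where it sat, and do not push the lunch box, the plate or the other tableware about.

Things in the scene. Friction and masses are not known exactly. Their poses are not given: they have to be found in the camera images.
- box: open round steel lunch box, standing on the table on one side (left or right), loose, about 0.9 kg: outside diameter 122 mm, inside 114 mm, 60 mm high; origin under the centre of its base, z up
- box_rim (a point): centre of the lunch box's mouth, level with the rim, 60 mm above the table
- inner_lid: steel inner lid, 0.14 kg. Origin: centre of its underside, z up. Plug 0 to 12 mm, 109 mm wide (lower 6 mm tapers to 98), drops into the box with 2.5 mm play all round; flange 12 to 16 mm, 122 mm wide, rests on the rim; round centre post 20 mm wide, 16 to 70 mm, black tip. Seated, its origin is 48 mm above the box's underside. Starts standing on the plate's floor
- post_top (a point): top centre of the inner lid's post, 70 mm above the inner lid's origin; the top 26 mm of the post stand free above the outer lid's collar: gripping there lifts both lids
- outer_lid: steel outer lid, 0.16 kg, nested loosely over the inner lid. Origin: centre of the disc's underside, z up, 16 mm above the inner lid's origin when nested. Disc 134 mm wide, 0 to 4 mm; skirt 3 mm thick hangs 8 mm down round the flange (3 mm play); open round collar 4 to 28 mm, 44 mm outside, 32 inside, the post passes through it. Grip its outside to lift this lid alone
- collar_top (a point): centre of the top edge of the outer lid's collar, 28 mm above the outer lid's origin
- plate: round yellow melamine plate, 224 mm wide, 16 mm high, flat floor 4 mm above the table, on the side opposite the lunch box; origin under its centre; the double lid stands on it at the start
- spoon: bystander: wooden spoon 200 mm long lying flat, between plate and box; leave alone
- katoris: bystander: two stacked pink plastic katoris (small bowls), 88 mm wide, 47 mm high, origin under the middle; leave alone
- jar: bystander: glass jar with a wire clamp latch, 84 mm wide, 107 mm high, origin under the middle; leave alone
- tumbler: bystander: open steel drinking tumbler, 68 mm wide, 90 mm high, origin under the middle; leave alone
- shaker: bystander: small salt shaker, 42 mm wide, 66 mm high, origin under the middle; leave alone
- pickle: bystander: small amber jar with steel cap, 60 mm wide, 85 mm high, origin under the middle; leave alone
Not all that is in view belongs to the job. Leave any orange or turquoise look-alike of the outer_lid alone.

How it is judged:
By the outcome, as a careful person would: the job done as asked, in the order asked, and still so for the second after the job is handed in, while the arm keeps its last pose, push and grip.
It also fails if it takes over 61 s, if anything falls off the work surface, if the arm or the gripper's body presses on something with over 40 N, if the wrist force passes 120 N, or if a joint passes its speed limit or range.

### The arm

A 6-joint arm with a two-finger parallel gripper is mounted at the origin on the work surface. World frame = base frame: x ahead of the robot, y to its left, z up, the work surface at z = 0. Lengths are in m, angles in rad, forces in N, time in s.
With the tool pointing down it reaches from about 0.35 to 0.875 m from the base axis. Payload 4.2 kg.
Tool frame: the origin (TCP) lies on the centre line of the jaws, within the pads' length; the fingertips stand 25 mm ahead of it and the grasp point (between the pads) lies 6 mm ahead of it (ctrl.tips_ahead is the distance from the TCP to the fingertips, in m); z points along the fingers, y is the line along which they close (so a half turn about z gives the same grasp; the last joint's range is limited). The gripper opens to 85 mm and grips with 20 to 120 N. Pads are 22 mm wide; open, the fingers measure 114 mm over their backs; the gripper's body (76 mm by 85 mm) begins 54 mm behind the grasp point. The pads swing forward as they close: fully open they stand 13 mm farther back than shut.
Start: joints at [1.58, 0.385, 0.008, 0, -1.194, -0.259], TCP at [0.154, 0.606, 0.256] pointing down, gripper open.
Joint ranges: [-3.14, 3.14], [-1.21, 2.06], [-1.07, 1.41], [-3.16, 2.05], [-2.99, -0.16], [-3.1, 3.1]. Speed limits (rad/s): [2.79, 2.79, 3.14, 3.14, 3.14, 3.14].

### API

Orientations are given as a unit quaternion [w, x, y, z].
In Python, from station import ctrl gives the robot as it stands. Calls block until the motion is done:
- ctrl.move_pose(position, orientation): joint-space move of the TCP to a pose.
- ctrl.servo_line(position, orientation=None, v=0.15, until_force=None): straight line of the TCP; orientation=None keeps the orientation; v is the mean speed in m/s. With until_force (N) it stops when the force on the tool has changed by that much, and returns True; else False.
- ctrl.movej(angles): joint-space move.
- ctrl.move_gripper(opening): finger opening in m; the grip force is fixed at half the most; returns when the fingers have stopped.
- ctrl.hold(seconds).
- ctrl.solve_ik(position, orientation): joint angles nearest the present ones, or None.
- ctrl.sense(): the state.
- ctrl.camera(name): name is "side" or "top" or "wrist"; returns a dict with "color" (420x560x3 uint8, red, green, blue), "mtx" (3x3 intrinsics, pixels), "world_from_camera" (4x4, takes a point from camera to world coordinates); the wrist camera has in their place "T_tool_cam" (4x4, takes a point from camera to tool coordinates, whose origin is the TCP and whose axes are the flange's). Camera axes: x right, y up, looking along -z (the intrinsics and any distortion apply to the point x, -y, -z); pixel columns grow to the right and rows downward; lengths in m; the calibration is good to about 2 mm. A picture is of the moment at which its call begins: read the wrist's pose just before it. There is no depth.
A pose or a line that the arm cannot do raises ctrl.MotionError and nothing moves.
- ctrl.sign_off(): hands the job in; it is judged then, once.
The state is a dict: "time": time; "qpos": joint angles; "dq": joint speeds; "joint_efforts": joint torques, N m; "eef_pos": TCP position; "orientation": TCP orientation; "ft_force": force on the tool from outside, world axes, zero at the start; "ft_torque": the same for the moment, N m; "gripper_width": finger opening in m; "grip_force": force on a finger pad.
Only numpy, scipy, OpenCV 4.12 (cv2) and the standard library are available. Lean on these libraries where they do the work, as an engineer would, in place of code of your own. Each camera call takes 0.05 s, during which the arm holds its last target. There are 200 camera calls.

## Working session

There is one attempt and no reset: what is moved stays moved. The work goes in short steps, each a Python script; the robot and the scene stay as the last script left them, time stands still between calls to the robot, and variables do not carry over. Pictures are saved under pics/ and viewed, at most 10 in all, crops included, and the job is handed in when it is done.

```bash
ls; mkdir -p pics; python3 - <<'E'
from station import ctrl
import cv2,numpy as np
s=ctrl.sense();print(s)
for n in ["side","top","wrist"]:
    c=ctrl.camera(n);cv2.imwrite(f"pics/{n}0.png",c["color"][:,:,::-1])
    print(n,c["mtx"].tolist(),[ (k,np.round(v,4).tolist()) for k,v in c.items() if k not in("color","mtx")])
a=cv2.imread("pics/side0.png");b=cv2.imread("pics/top0.png")
E
```

```text
pics
{'time': 0.0, 'qpos': array([ 1.57961413e+00,  3.85579285e-01,  6.63269962e-03, -5.00417792e-04,
       -1.19400382e+00, -2.58623123e-01]), 'dq': array([ 0.00026566,  0.00125734,  0.00095324, -0.00137057,  0.00041075,
        0.00018325]), 'joint_efforts': array([ 3.77306324e-04, -3.92284799e+01,  1.88399041e+01,  4.18596670e+00,
       -4.51592627e-03,  9.28195590e-06]), 'eef_pos': array([0.15434351, 0.60509943, 0.25521028]), 'orientation': array([ 1.09843103e-03,  9.92197691e-01, -1.24669672e-01, -8.68876590e-05]), 'ft_force': array([-0.21144507, -0.19269034,  0.39673171]), 'ft_torque': array([0.0352773 , 0.00835259, 0.00933974]), 'grip_force': 0.0, 'gripper_width': 0.0854494394192707}
side [[412.90926829576836, 0.0, 281.6370585529646], [0.0, 412.90926829576836, 209.37654482354722], [0.0, 0.0, 1.0]] [('world_from_camera', [[-0.9764, 0.1418, -0.1631, 0.3154], [-0.216, -0.6669, 0.7132, 0.7776], [-0.0076, 0.7315, 0.6818, 0.9266], [0.0, 0.0, 0.0, 1.0]])]
top [[403.1301401059111, 0.0, 284.36020533889376], [0.0, 403.1301401059111, 209.04494993590845], [0.0, 0.0, 1.0]] [('world_from_camera', [[-0.0202, 0.9963, -0.0838, 0.419], [-0.9995, -0.0221, -0.0216, -0.1207], [-0.0234, 0.0833, 0.9962, 1.221], [0.0, 0.0, 0.0, 1.0]])]
wrist [[313.8196341358013, 0.0, 279.71460865088824], [0.0, 313.8196341358013, 207.9320031660482], [0.0, 0.0, 1.0]] [('T_tool_cam', [[0.0005, 0.945, 0.327, 0.0851], [1.0, -0.0002, -0.0009, -0.0019], [-0.0008, 0.327, -0.945, -0.1176], [0.0, 0.0, 0.0, 1.0]])]
```

View pics/top0.png

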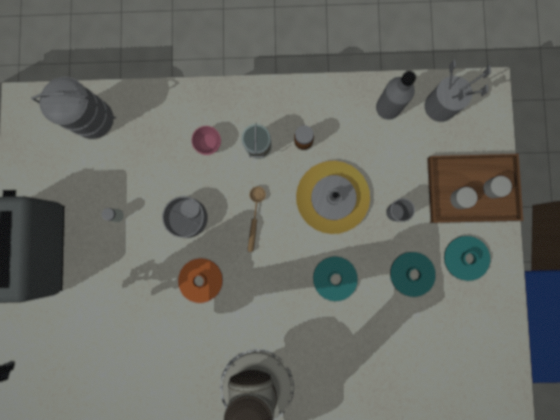

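View pics/side0.png

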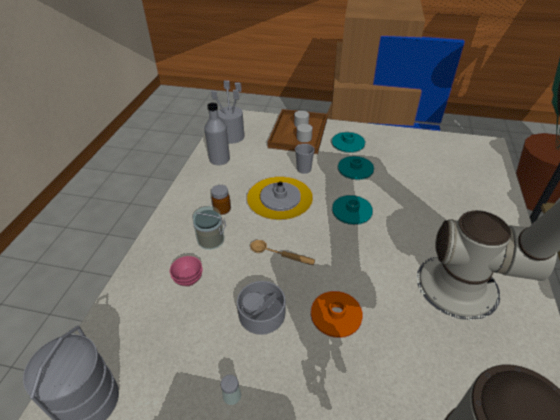

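The top view shows these candidates: the silver lid on the yellow plate at (335,197), turquoise look-alikes at (335,279), (413,274) and (467,258), and an orange one at (200,281). I choose the silver one on yellow at (335,197). The box is at (185,217). In the side view, the lid is at (280,193) and the box at (261,306).

```bash
cat > h.py <<'E'
from station import ctrl
import cv2,numpy as np
from scipy.spatial.transform import Rotation as R
def down(psi): return np.array([0,np.cos(psi/2),np.sin(psi/2),0])   # tool x at heading psi
def shot(name,save=None):
    s=ctrl.sense();c=ctrl.camera(name)
    if name=="wrist":
        q=s["orientation"];T=np.eye(4);T[:3,:3]=R.from_quat(np.r_[q[1:],q[0]]).as_matrix();T[:3,3]=s["eef_pos"];T=T@c["T_tool_cam"]
    else: T=c["world_from_camera"]
    if save: cv2.imwrite(f"pics/{save}.png",c["color"][:,:,::-1]); np.savez(f"pics/{save}.npz",T=T,K=c["mtx"])
    return c["color"],c["mtx"],T
def ray(uv,K,T):
    d=T[:3,:3]@np.array([(uv[0]-K[0,2])/K[0,0],-(uv[1]-K[1,2])/K[1,1],-1]);return T[:3,3],d/np.linalg.norm(d)
def onplane(uv,K,T,z):
    o,d=ray(uv,K,T);return o+d*(z-o[2])/d[2]
def meet(rays):
    A=sum(np.eye(3)-np.outer(d,d) for o,d in rays);b=sum((np.eye(3)-np.outer(d,d))@o for o,d in rays);p=np.linalg.solve(A,b)
    return p,[np.linalg.norm(np.cross(p-o,d))*1e3 for o,d in rays]
E
python3 - <<'E'
from h import *
i,K,T=shot("top");j,K2,T2=shot("side")
print("lid",onplane((335,197),K,T,.03),"plate",onplane((333,197),K,T,.016),"box",onplane((185,217),K,T,.06))
print("side lid",onplane((280,193),K2,T2,.05),"box",onplane((261,303),K2,T2,.05))
P=onplane((335,197),K,T,.04)
for psi in [0,np.pi/2,np.pi,-np.pi/2]:
    for p in (P,onplane((185,217),K,T,.06)):
        q=ctrl.solve_ik([p[0],p[1],.25],down(psi));print(psi,None if q is None else np.round(q,2))
cv2.imwrite("pics/crop.png",np.hstack([cv2.resize(i[150:245,285:385],(400,380),interpolation=2),cv2.resize(i[170:265,140:240],(400,380),interpolation=2)])[:,:,::-1])
E
```

```text
lid [ 0.55171166 -0.24568125  0.03      ] plate [ 0.55340811 -0.24116972  0.016     ] box [0.49991497 0.19339209 0.06      ]
side lid [ 0.54719558 -0.21460426  0.05      ] box [0.50136974 0.20731724 0.05      ]
0 [-0.15  0.35 -0.06  0.   -1.16  1.72]
0 [ 0.67  0.24 -0.22  0.   -1.11  0.9 ]
1.5707963267948966 [-0.15  0.35 -0.06  0.   -1.16 -2.99]
1.5707963267948966 [ 0.67  0.24 -0.22  0.   -1.11  2.47]
3.141592653589793 [-0.15  0.35 -0.06  0.   -1.16 -1.42]
3.141592653589793 [ 0.67  0.24 -0.22  0.   -1.11 -2.24]
-1.5707963267948966 [-0.15  0.35 -0.06  0.   -1.16  0.15]
-1.5707963267948966 [ 0.67  0.24 -0.22  0.   -1.11 -0.67]
```

View pics/crop.png

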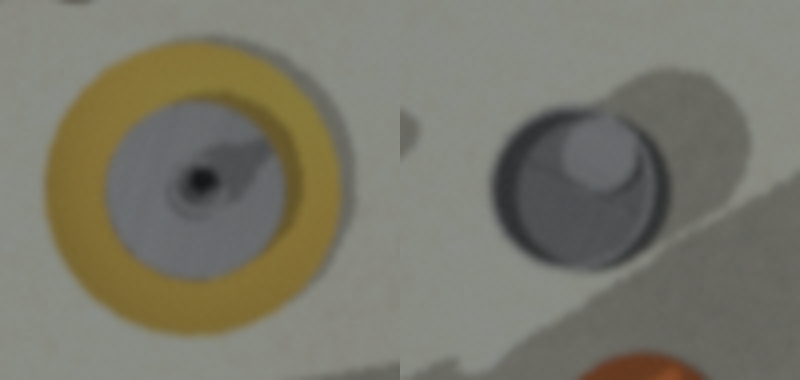

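The crop shows the black-tipped post at the centre of the silver lid (crop (200,182)), sitting on the yellow plate, so the choice is right. The box at crop (580,187) is open; the bright disc inside is just a patch of light. Next I'll look at each with the wrist camera, from two opposite headings.

```bash
python3 - <<'E'
from h import *
B=[.500,.195];L=[.550,-.240]
for n,p,psi in [("b0",B,0),("bp",B,np.pi),("lp",L,np.pi),("l0",L,0)]:
    ctrl.move_pose([p[0],p[1],.24],down(psi));ctrl.hold(.3);shot("wrist",n)
s=ctrl.sense();print(s["time"],s["eef_pos"])
a=[cv2.imread(f"pics/{n}.png") for n in ("b0","bp","l0","lp")]
cv2.imwrite("pics/q.png",cv2.resize(np.vstack([np.hstack(a[:2]),np.hstack(a[2:])]),(800,600),interpolation=3))
E
```

```text
10.5 [ 0.5499761  -0.24000203  0.24000891]
```

View pics/q.png

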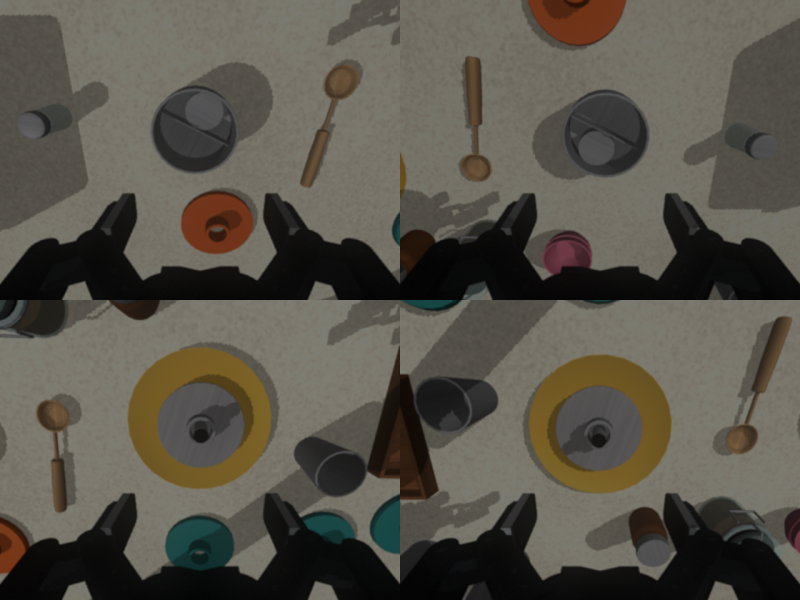

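The post's black tip is at full-resolution (281,190) in l0 and (279,194) in lp. The box mouth is centred near (272,182) in b0 and (289,187) in bp, and it has a divider inside. Next, precise fits.

```bash
cat > fit.py <<'E'
from h import *
from scipy.optimize import least_squares
def load(n):
    z=np.load(f"pics/{n}.npz");return cv2.imread(f"pics/{n}.png"),z["K"],z["T"]
def blob(mask,near):
    n,l,st,ce=cv2.connectedComponentsWithStats(mask.astype(np.uint8))
    k=[i for i in range(1,n) if st[i,4]>40];i=min(k,key=lambda i:np.hypot(*(ce[i]-near)));return l==i,ce[i],st[i]
def circ(P,keep=.8):
    for _ in range(6):
        r=least_squares(lambda c:np.hypot(P[:,0]-c[0],P[:,1]-c[1])-c[2],[*P[:,:2].mean(0),.06],loss="soft_l1",f_scale=.0005)
    return r.x,np.sqrt(np.mean(r.fun**2))*1e3
E
python3 - <<'E'
from fit import *
rs=[];vis=[]
for n,s in (("l0",(281,190)),("lp",(279,194))):
    im,K,T=load(n);g=im.max(2)
    m,c,st=blob(cv2.inRange(g,0,45)>0,s);print(n,"tip",c,st);rs.append(ray(c,K,T))
    hsv=cv2.cvtColor(im,cv2.COLOR_BGR2HSV);m2,c2,s2=blob(cv2.inRange(hsv,(0,0,60),(179,60,255))>0,s);print(" lid",c2,s2)
    v=im.copy();v[m]=(0,0,255);vis.append(v[110:270,200:360])
print("post_top",meet(rs))
for n,s in (("b0",(272,182)),("bp",(289,187))):
    im,K,T=load(n);a=im.astype(int)
    print(n,"table",a[s[1]+90,s[0]-80],"shadow",a[140,360 if n=="b0" else 215],"box",a[s[1]+20,s[0]])
    w=cv2.GaussianBlur(im,(3,3),0).astype(float);rat=w[:,:,2]/(w[:,:,0]+1)
    vis.append(np.dstack([np.clip((rat-.8)*400,0,255)]*3).astype(np.uint8)[110:270,200:360]);vis.append(im[110:270,200:360])
cv2.imwrite("pics/m.png",cv2.resize(np.vstack([np.hstack(vis[:3]),np.hstack(vis[3:])]),None,fx=1.65,fy=1.65,interpolation=2))
E
```

```text
l0 tip [280.88330341 185.25493716] [266 170  31  30 557]
 lid [278.42590663 174.6560025 ] [ 220  115  122  119 9596]
lp tip [277.09765625 192.62109375] [263 175  31  32 512]
 lid [280.82583191 176.58724403] [ 218  121  121  117 9376]
post_top (array([ 0.55495623, -0.24012895,  0.05640471]), [np.float64(0.35861547540228356), np.float64(0.35861547540236155)])
b0 table [111 121 122] shadow [71 79 82] box [57 55 56]
bp table [105 116 117] shadow [ 98 107 111] box [80 78 80]
```

View pics/m.png

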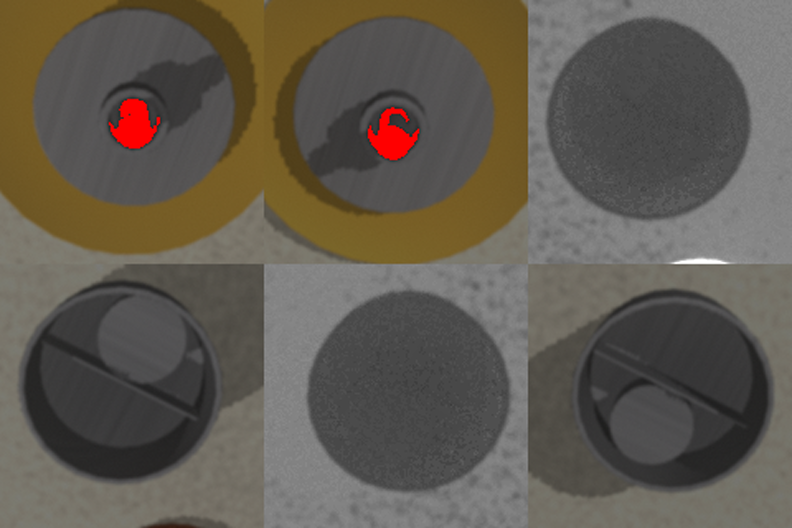

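The R/B ratio cleanly isolates the box. The post tip needs a lower dark threshold, because the collar's inner shadow got included.

```bash
python3 - <<'E'
from fit import *
vis=[]
def zsolve(cs,Ks,Ts):return meet([ray(c,K,T) for c,K,T in zip(cs,Ks,Ts)])
R_=[]
for n,s in (("l0",(280.6,190.6)),("lp",(279,194))):
    im,K,T=load(n);g=cv2.GaussianBlur(im,(3,3),0).max(2)
    for t in (22,28,34):
        try:
            m,c,st=blob(g<t,s);print(n,t,c.round(1),st)
        except ValueError: print(n,t,"none")
    v=cv2.resize(im[165:215,255:305],None,fx=7,fy=7,interpolation=0);vis.append(np.clip(v.astype(int)*3,0,255).astype(np.uint8))
cv2.imwrite("pics/tip.png",np.hstack(vis))
def fitz(pair,maskf,z,half):
    for n,s in pair:
        im,K,T=load(n);m,c,st=blob(maskf(im),s)
        C=max(cv2.findContours(m.astype(np.uint8),0,cv2.CHAIN_APPROX_NONE)[0],key=cv2.contourArea)[:,0,:].astype(float)
        if half: C=C[C[:,1]>c[1]-15]
        for zz in z:
            P=np.array([onplane(p,K,T,zz) for p in C]);x,e=circ(P);print(n,zz,x.round(4),"rms mm",e.round(2))
def bm(im):
    w=cv2.GaussianBlur(im,(5,5),0).astype(float);return w[:,:,2]/(w[:,:,0]+1)<1.025
def lm(im): return cv2.morphologyEx(cv2.inRange(cv2.cvtColor(im,cv2.COLOR_BGR2HSV),(0,0,0),(179,75,255)),cv2.MORPH_OPEN,np.ones((3,3)))>0
fitz((("b0",(272,182)),("bp",(289,187))),bm,(.05,.06,.07),True)
fitz((("l0",(278,175)),("lp",(281,177))),lm,(.016,.024,.032),True)
E
```

```text
l0 22 [282.  188.3] [274 182  15  16 138]
l0 28 [280.9 189.4] [272 181  19  18 269]
l0 34 [280.9 189.3] [270 180  22  19 310]
lp 22 [277.8 196.3] [270 189  17  16 205]
lp 28 [277.6 196.3] [268 188  20  18 265]
lp 34 [277.5 196.1] [266 187  23  19 308]
b0 0.05 [0.5016 0.2041 0.0611] rms mm 0.38
b0 0.06 [0.5044 0.2039 0.0591] rms mm 0.37
b0 0.07 [0.5071 0.2037 0.0571] rms mm 0.36
bp 0.05 [0.506  0.2043 0.0611] rms mm 0.39
bp 0.06 [0.5031 0.204  0.0591] rms mm 0.38
bp 0.07 [0.5002 0.2038 0.0572] rms mm 0.36
l0 0.016 [ 0.5525 -0.2398  0.0672] rms mm 0.34
l0 0.024 [ 0.5544 -0.2397  0.0656] rms mm 0.34
l0 0.032 [ 0.5563 -0.2397  0.0641] rms mm 0.33
lp 0.016 [ 0.5554 -0.2398  0.0671] rms mm 0.4
lp 0.024 [ 0.5533 -0.2397  0.0656] rms mm 0.39
lp 0.032 [ 0.5513 -0.2397  0.064 ] rms mm 0.38
```

View pics/tip.png

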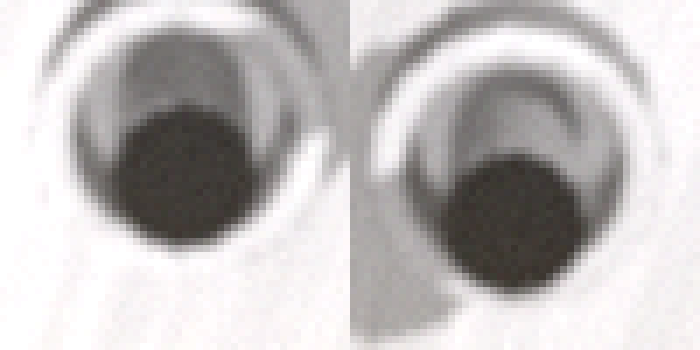

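The tips are at (280.9,189.4) in l0 and (278.4,196.5) in lp. The box centre is (0.504,0.204) with its rim at z≈0.058–0.06, and the lid centre is (0.554,-0.240). Next I grasp the post.

```bash
python3 - <<'E'
from fit import *
r=[]
for n,c in (("l0",(280.9,189.4)),("lp",(278.4,196.5))):
    im,K,T=load(n);r.append(ray(c,K,T));print(onplane(c,K,T,.074))
p,e=meet(r);print(p,e,ctrl.tips_ahead)
x,y=.5541,-.2400
if abs(p[0]-x)<.003 and abs(p[1]-y)<.003 and abs(p[2]-.074)<.006:
    z=.076
    ctrl.move_gripper(.05)
    ctrl.servo_line([x,y,z+.04],down(0),v=.15)
    hit=ctrl.servo_line([x,y,z],v=.05,until_force=4);print("hit",hit,ctrl.sense()["eef_pos"])
    if not hit:
        ctrl.move_gripper(0);s=ctrl.sense();print(s["gripper_width"],s["grip_force"],s["ft_force"],s["time"])
        f0=s["ft_force"]
        ctrl.servo_line([x,y,z+.03],v=.05);ctrl.hold(.3);s=ctrl.sense();print(s["ft_force"]-f0,s["ft_torque"],s["gripper_width"],s["time"])
        i=shot("side")[0];w=shot("wrist","g")[0]
        cv2.imwrite("pics/g2.png",np.hstack([cv2.resize(i[150:235,220:333],(400,300)),cv2.resize(w,(400,300))])[:,:,::-1])
E
```

```text
[ 0.55565432 -0.23971239  0.074     ]
[ 0.55363711 -0.23910641  0.074     ]
[ 0.554686   -0.23942512  0.07055926] [np.float64(0.30318459262056724), np.float64(0.30318459262054676)] 0.025
hit False [ 0.55439349 -0.2400509   0.07623877]
0.017959970582697157 58.4838142991066 [0.57981398 0.24601071 3.50527302] 13.2583
[-1.15261737 -0.75139536 -6.01425643] [-0.04884685 -0.04455411 -0.09091926] 0.018192096327447102 14.3083
```

View pics/g2.png

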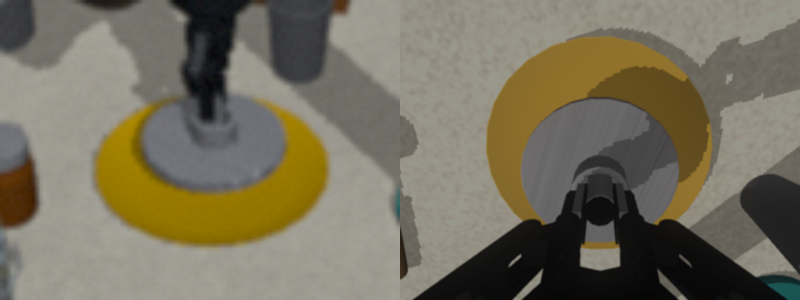

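Both lids came up level: the lifted load is about 3 N, and the wrist view shows the pair held at the post. Now I transfer it and lower gently.

```bash
python3 - <<'E'
from fit import *
bx,by=.5038,.2040
x,y=ctrl.sense()["eef_pos"][:2]
ctrl.servo_line([x,y,.20],v=.15)
ctrl.servo_line([bx,by,.20],v=.2)
ctrl.servo_line([bx,by,.145],v=.08);ctrl.hold(.4)
s=ctrl.sense();f0=s["ft_force"];print(s["eef_pos"],f0,s["time"],s["gripper_width"])
hit=ctrl.servo_line([bx,by,.1175],v=.02,until_force=5)
s=ctrl.sense();print(hit,s["eef_pos"],s["ft_force"]-f0,s["ft_torque"],s["time"])
a=shot("side")[0];w=shot("wrist","ins")[0]
cv2.imwrite("pics/ins2.png",np.hstack([cv2.resize(a[235:340,190:330],(400,300)),cv2.resize(w,(400,300))])[:,:,::-1])
E
```

```text
[0.50386144 0.2040434  0.1452524 ] [-0.26123398 -0.09891694 -3.06020739] 18.8 0.017975327591413626
True [0.50364371 0.2037225  0.12058133] [ 0.4186325  -0.60252789  7.39487885] [0.05155718 0.13680819 0.02051127] 19.9083
```

View pics/ins2.png

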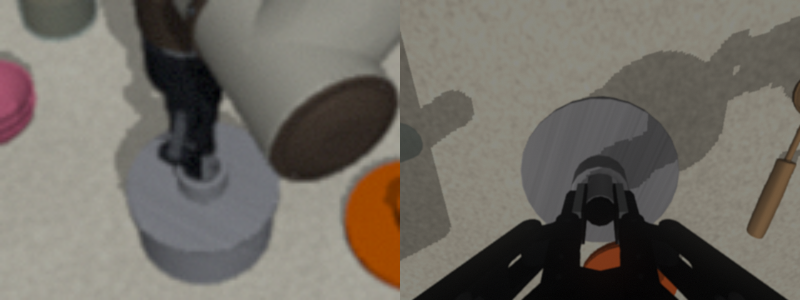

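Contact came at z=0.1206, against 0.120 expected for fully seated, with little side force. I release, then check from above before the second grip.

```bash
python3 - <<'E'
from fit import *
x,y,z=ctrl.sense()["eef_pos"]
ctrl.move_gripper(.06);ctrl.servo_line([.5038,.204,.15],v=.05);ctrl.servo_line([.5038,.204,.27],v=.15);ctrl.hold(.2);shot("wrist","c0")
ctrl.servo_line([.4438,.204,.27],v=.15);ctrl.hold(.2);shot("wrist","c1")
r=[]
print(ctrl.sense()["time"])
for n in ("c0","c1"):
    im,K,T=load(n);g=cv2.GaussianBlur(im,(3,3),0).max(2)
    q=np.linalg.inv(T)@np.r_[.5038,.204,.118,1];s=(K[0,2]-K[0,0]*q[0]/q[2],K[1,2]+K[1,1]*q[1]/q[2])
    m,c,st=blob(g<28,s);r.append(ray(c,K,T));print(n,s,"tip",c,st,onplane(c,K,T,.118))
    w=cv2.GaussianBlur(im,(5,5),0).astype(float);m,c2,st=blob(w[:,:,2]/(w[:,:,0]+1)<1.025,c)
    C=max(cv2.findContours(m.astype(np.uint8),0,cv2.CHAIN_APPROX_NONE)[0],key=cv2.contourArea)[:,0,:].astype(float)
    C=C[C[:,1]>c2[1]-15];print(st,[circ(np.array([onplane(p,K,T,zz) for p in C])) for zz in (.066,)])
print(meet(r))
a=[cv2.imread(f"pics/{n}.png")[60:340,120:440] for n in ("c0","c1")];cv2.imwrite("pics/c.png",np.hstack(a))
E
```

```text
23.25
c0 (np.float64(280.39504325354505), np.float64(198.82164879779398)) tip [279.4829932 197.4047619] [270 188  20  19 294] [0.50513264 0.20481713 0.118     ]
[  217   120   125   122 11926] [(array([0.50336644, 0.2051544 , 0.06523438]), np.float64(0.38658189825899086))]
c1 (np.float64(280.9511076117393), np.float64(131.62925497401795)) tip [279.83064516 131.24462366] [270 120  21  23 372] [0.5041153  0.20493778 0.118     ]
[  213    54   133   137 14262] [(array([0.50337332, 0.2051502 , 0.06532435]), np.float64(0.3393887443589745))]
(array([0.50365595, 0.20485932, 0.11331937]), [np.float64(0.06010954670657171), np.float64(0.06010954670658171)])
```

View pics/c.png

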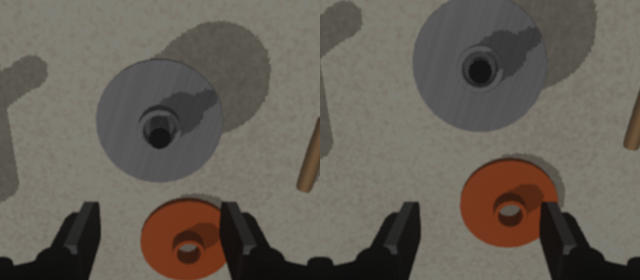

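Everything sits concentric: lid centre (0.5034,0.2051), post tip (0.5037,0.2049). The tip height rose 43 mm by the same measure, so it's seated. Now I grip the collar.

```bash
python3 - <<'E'
from fit import *
x,y=.5033,.2050
ctrl.servo_line([x,y,.16],v=.15);ctrl.hold(.2);f0=ctrl.sense()["ft_force"]
hit=ctrl.servo_line([x,y,.097],v=.04,until_force=4)
s=ctrl.sense();print(hit,s["eef_pos"],s["gripper_width"],s["time"])
if not hit:
    ctrl.move_gripper(0);s=ctrl.sense();print(s["gripper_width"],s["grip_force"],s["ft_force"]-f0,s["ft_torque"])
    if s["gripper_width"]>.035:
        ctrl.servo_line([x,y,.112],v=.02);s=ctrl.sense();print(s["ft_force"]-f0,s["ft_torque"],s["gripper_width"])
        ctrl.servo_line([x,y,.15],v=.03);ctrl.servo_line([x,y,.235],v=.08);ctrl.hold(.5)
        s=ctrl.sense();print(s["eef_pos"],s["ft_force"]-f0,s["ft_torque"],s["gripper_width"],s["time"])
a=shot("side")[0];w=shot("wrist","f")[0];t=shot("top")[0]
cv2.imwrite("pics/f2.png",np.hstack([cv2.resize(a[175:355,160:400],(400,300)),cv2.resize(w,(400,300))])[:,:,::-1])
E
```

```text
False [0.50343649 0.20508609 0.09726392] 0.06020823817561513 26.1583
0.041961272631249526 60.28497181367129 [-0.68095042 -0.43853247  4.70925991] [-0.24714945  0.4953402   0.04079   ]
[ 1.90070316 -0.95423088 -2.95623818] [-0.02490433 -0.00355783  0.01243216] 0.042292627999522665
[0.50329978 0.20499485 0.23493014] [ 0.86832477 -0.16016235 -1.80255455] [-0.01637477 -0.00244945  0.0068962 ] 0.04198905696209579 30.4917
```

View pics/f2.png

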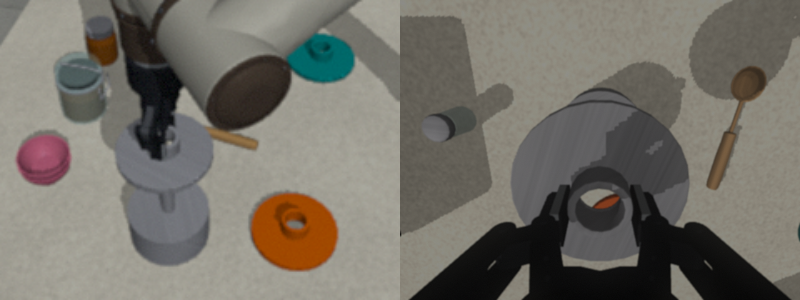

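The outer lid is held level 138 mm up with a load of about 1.7 N, and the inner lid with its post is still seated on the box (side crop (168,215)). Handing in.

```bash
python3 -c "
from station import ctrl
ctrl.hold(.5);print(ctrl.sign_off())"
```

```text
the job is handed in; nothing more can be done
None
```

The job is handed in: the inner lid is seated on the lunch box, and the arm is holding the outer lid level and at rest about 138 mm above where it sat, after about 31 s of the 61 s allowed.

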